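# Hook the ink roller onto the spring balancer

### The arm

A 6-joint arm with a two-finger parallel gripper is mounted at the origin on the work surface. World frame = base frame: x ahead of the robot, y to its left, z up, the work surface at z = 0. Lengths are in m, angles in degrees, forces in N, time in s.
With the tool pointing down it reaches from about 0.375 to 0.9 m from the base axis. Payload 3.1 kg.
Tool frame: the origin (TCP) lies at the very end of the fingers, on their centre line; the grasp point (between the pads) lies 19 mm behind it; z points along the fingers, y is the line along which they close (so a half turn about z gives the same grasp; the last joint's range is limited). The gripper opens to 87 mm and grips with 3 to 60 N. Pads are 19 mm wide; open, the fingers measure 117 mm over their backs; the gripper's body (75 mm by 190 mm) begins 51 mm behind the grasp point.
Start: joints at [55.606, 30.224, 82.088, -0, 67.689, -10.227], TCP at [0.256, 0.57, 0.223] pointing down, gripper open.
Joint ranges: [-176.69, 176.69], [-43.24, 126.21], [12.49, 139.97], [-82, 262], [0, 151.66], [-163.58, 163.58]. Speed limits (degrees/s): [159.86, 159.86, 180, 180, 180, 180].

### API

Orientations are given as a 3x3 rotation matrix whose columns are the frame's x, y, z axes.
In Python, from rig import readout, cams, bot gives the robot as it stands.
- The arm moves only by the shell command python3 -m inch 'ROWS'. ROWS is JSON, a list of rows, each a list of 5 numbers: the shift along the world's x, y, z in cm, then the turn about the world's z in degrees, then the finger opening in cm, from 0 to 8.7. In form: [[dx, dy, dz, twist, fingers], ...]. A call has 1 to 10 rows; each row is the pose to reach, as a shift and turn from the pose commanded when the call began; what a row does not reach only later rows make up. A row lasts 1/12 s, in which the tool goes at most 41.7 mm and 7.16 degrees, less where a joint would pass 70% of its speed; a pose out of reach is approached as far as the arm can. A call with a gripper value outside its range is refused whole. The fingers move at their own pace and stop on an object; the grip force is fixed at half the most. Time passes only in rows, so rows that repeat a pose let the fingers close. It gives the time, the measured TCP pose, the force, the opening and the grip force at its end, in the units of the state.
- readout.read_state(): the state, without advancing time (a new reading comes with each control period).
- cams.capture(name): name is "scene" or "side" or "wrist"; returns a dict with "image" (384x512x3 uint8, blue, green, red), "intrinsics" (3x3 intrinsics, pixels), "xyz" and "rotation" of the camera in the world; the wrist camera has in their place "tool_from_camera" (4x4, takes a point from camera to tool coordinates, whose origin is the TCP and whose axes are the flange's). Camera axes: x right, y down, z forward; pixel columns grow to the right and rows downward; lengths in m; the calibration is good to about 2 mm. A picture is of the moment at which its call begins: read the wrist's pose just before it. There is no depth.
- bot.hand_in(): hands the job in; it is judged then, once.
The state is a dict: "time_s": time; "joint_positions": joint angles; "qvel": joint speeds; "tau": joint torques, N m; "position": TCP position; "tcp_rot": TCP orientation; "force": force on the tool from outside, world axes, zero at the start; "moment": the same for the moment, N m; "opening": opening from 0.0 (shut) to 1.0 (fully open); "grasp_force": force on a finger pad.
Only numpy, scipy, OpenCV 4.12 (cv2) and the standard library are available. Lean on these libraries where they do the work, as an engineer would, in place of code of your own. Each camera call takes 0.05 s, during which the arm holds its last target. There are 200 camera calls.

### The job

Take the knob on the balancer's arm, pull the sprung hook down and swing it in under the top bar of the ink roller's frame, then ease it up until the bar sits fully home in the bottom of the hook and carries the spring's pull, and let go. Be gentle: do not wrench the bar upward or let the hook fly up on its spring, leave the roller standing where it is, and do not disturb the ink tin, the jar or the ink knife.

Things in the scene. Friction and masses are not known exactly. Their poses are not given: they have to be found in the camera images.
- column: Fixed upright steel rod, 28 mm diameter, on a 116 mm round base, grey 60 mm cap on top (at 385 mm). Origin on its axis at the table, z up. A carriage on it turns about this axis and slides down against a spring, with a level arm (18 mm wide, 16 mm thick) reaching 180 mm from the axis to the knob (above) and hook (below). The arm points along this -x axis turned by joint swing about +z.
- swing (a joint): Turn of arm and hook about the column's axis, rad, counter-clockwise from above positive; 0 = arm along the column's -x. Range -0.75 to 0.85. Light friction (about 0.12 N m): stays where left. Falling values move the hook the way its point faces, towards the roller.
- pull (a joint): How far arm, knob and hook are pulled down, m: 0 = at rest at the top, at most 0.100; about 0.088 takes the hook's point under the bar. The net upward pull of the spring is about 8.5 N at 0, 11 N at 0.06, 12.5 N at 0.1 (varies by about 1.5 N). Let go, it shoots up.
- knob (a point): Black upright round knob on top of the arm's end, 24 mm in diameter and 46 mm tall, to be gripped from above. The point is on its axis, 28 mm above the arm's top and 18 mm below the knob's top; about 314 mm high at rest. The gripper may turn with the arm or let the knob slip round in it.
- hook_seat (a point): Nominal middle of the inner bottom of the steel J hook (8 mm wire, upright plane square to the arm): 119 mm below knob, 12 mm off its axis to the side of the hook's point (where swing falls). The hook is screwed in, not set exactly: it really sits up to 5 mm higher or lower. Opening 16 mm wide; point's top 16 mm above the inner bottom, wire 8 mm below, arm's underside 75 mm above.
- bar (a point): Round steel top bar of the roller's frame, 10 mm diameter, level along this x, 142 mm clear between the end plates. The point is mid-length on its axis, 140 mm above the table. Fully home, the hook's real inner bottom bears on the bar's underside, 5 mm below this axis, anywhere along the clear length.
- roller: Ink roller in a carrying frame: rubber roller 68 mm diameter, 128 mm long (top at 80 mm) between two aluminium end plates 44 mm wide, 146 mm tall, with feet 100 mm wide; joined at the top by the bar. 178 mm long overall. Loose, stands on the table, 2.5 to 3.5 kg. Origin under its centre at the table, x along roller and bar, z up.
- ink_tin: Bystander: dark tin, 84 mm in diameter, 85 mm tall. Origin under its centre.
- jar: Bystander: small jar with white lid, 60 mm in diameter, 75 mm tall. Origin under its centre.
- ink_knife: Bystander: ink knife lying flat, wooden handle and steel blade, 220 mm long along its x, 30 mm wide, 16 mm high. Origin under its middle.
There are look-alikes about, which are no part of the job. Of the things like the roller, leave any that is red; of the rest the larger one is meant.

How it is judged (in metres and radians):
On the way:
1. the hook is pulled down at least 70 mm, low enough to pass under the bar (value of joint pull above 0.07 m), for 0.2 s.
At the end, for the whole second after the job is handed in: The bar lies in the hook: hook_seat at most 13.5 mm below, 1.5 mm above the bar's axis, within 7 mm sideways, between the end plates, pulling on it with over 4 N by the spring alone; hook and roller at rest, roller upright (0.05 rad) and within 25 mm of its start; bystanders undisturbed (z of hook_seat in the frame of bar between -0.0135 and 0.0015 m and y of hook_seat in the frame of bar between -0.007 and 0.007 m and x of hook_seat in the frame of bar between -0.071 and 0.071 m and contact force between column and roller above 4 N and linear speed of roller below 0.02 m/s and velocity of joint pull between -0.02 and 0.02 m/s and angle between roller's own z axis and vertical below 0.05 rad and distance of roller from where it was at the start of the episode below 0.025 m); the robot touches nothing.
It fails at once if the hook loads the bar with more than 24 N (wrenched up or snapped against it) (contact force between column and roller above 24 N).
It fails at once if the hook is let fly up on its spring (faster than 0.3 m/s) (velocity of joint pull below -0.3 m/s).
It fails at once if the roller is shoved more than 30 mm or lifted or tipped (distance of roller from where it was at the start of the episode above 0.03 m or angle between roller's own z axis and vertical above 0.12 rad).
It fails at once if a bystander is disturbed (moved more than 20 mm) (distance of any of ink_tin, jar, ink_knife from where it was at the start of the episode above 0.02 m).
It also fails if it takes over 46 s, if anything falls off the work surface, if the arm or the gripper's body presses on something with over 40 N, if the wrist force passes 120 N, or if a joint passes its speed limit or range.

## Working session

There is one attempt and no reset: what is moved stays moved. The work goes in short steps, Python scripts to look and compute and a shell command to move; the robot and the scene stay as the last step left them, time stands still between calls to the robot, and variables do not carry over. Pictures are saved under pics/ and viewed, at most 10 in all, crops included, and the job is handed in when it is done.

```bash
mkdir -p pics; ls
cat > h.py <<'E'
import numpy as np, cv2
from rig import readout, cams, bot
def cap(n,fn=None):
    s=readout.read_state(); c=cams.capture(n)
    if n=='wrist':
        T=np.array(c['tool_from_camera']); R=np.array(s['tcp_rot'])
        c['rotation']=R@T[:3,:3]; c['xyz']=np.array(s['position'])+R@T[:3,3]
    if fn: cv2.imwrite(fn,c['image'])
    return c
def ray(c,u,v):
    d=np.linalg.solve(np.array(c['intrinsics']),[u,v,1.]); d=np.array(c['rotation'])@d
    return np.array(c['xyz']),d/np.linalg.norm(d)
def onz(c,u,v,z):
    o,d=ray(c,u,v); return o+d*(z-o[2])/d[2]
def two(c1,p1,c2,p2):
    o1,d1=ray(c1,*p1);o2,d2=ray(c2,*p2)
    t=np.linalg.lstsq(np.c_[d1,-d2],o2-o1,rcond=None)[0]
    a=o1+d1*t[0];b=o2+d2*t[1]; return (a+b)/2,np.linalg.norm(a-b)
def proj(c,p):
    q=np.array(c['intrinsics'])@(np.array(c['rotation']).T@(np.array(p)-np.array(c['xyz']))); return q[:2]/q[2]
E
python3 - <<'E'
from h import *
import pickle
d={}
for n in('scene','side','wrist'):
    d[n]=cap(n); print(n,np.round(d[n]['xyz'],3),np.round(d[n]['rotation'],2).tolist())
pickle.dump(d,open('d0.pkl','wb'))
for n in ('scene','side'): cv2.imwrite(f'pics/{n}0.png',cv2.resize(d[n]['image'],(800,600),interpolation=cv2.INTER_CUBIC))
print(readout.read_state())
E
```

```text
pics
scene [1.069 0.078 0.767] [[-0.22, 0.69, -0.69], [0.98, 0.16, -0.16], [0.0, -0.71, -0.7]]
side [ 0.04  -0.924  0.767] [[0.88, -0.24, 0.42], [-0.48, -0.44, 0.75], [0.0, -0.86, -0.51]]
wrist [0.186 0.6   0.385] [[0.41, 0.88, 0.25], [0.91, -0.39, -0.12], [-0.0, 0.28, -0.96]]
{'time_s': 0.15, 'joint_positions': array([ 5.56060670e+01,  3.02686689e+01,  8.21404403e+01, -3.96413883e-03,
        6.76903864e+01, -1.02254837e+01]), 'qvel': array([-0.02292003, -0.15992095, -0.15505696,  0.06025635,  0.05786275,
       -0.04438761]), 'tau': array([ 1.59350970e-03, -4.40429342e+01, -1.76843637e+01,  6.33879961e-02,
        5.52232435e-02, -1.06658272e-04]), 'position': array([0.25552811, 0.5697416 , 0.22177056]), 'tcp_rot': array([[-9.12356369e-01,  4.09395890e-01, -9.28109440e-04],
       [ 4.09396868e-01,  9.12355219e-01, -1.46909082e-03],
       [ 2.45325748e-04, -1.72029947e-03, -9.99998490e-01]]), 'force': array([0.14621745, 0.06328203, 0.68933453]), 'moment': array([-0.04796074,  0.02661507,  0.01740583]), 'grasp_force': 0.0, 'opening': 1.0000459794026553}
```

View pics/scene0.png

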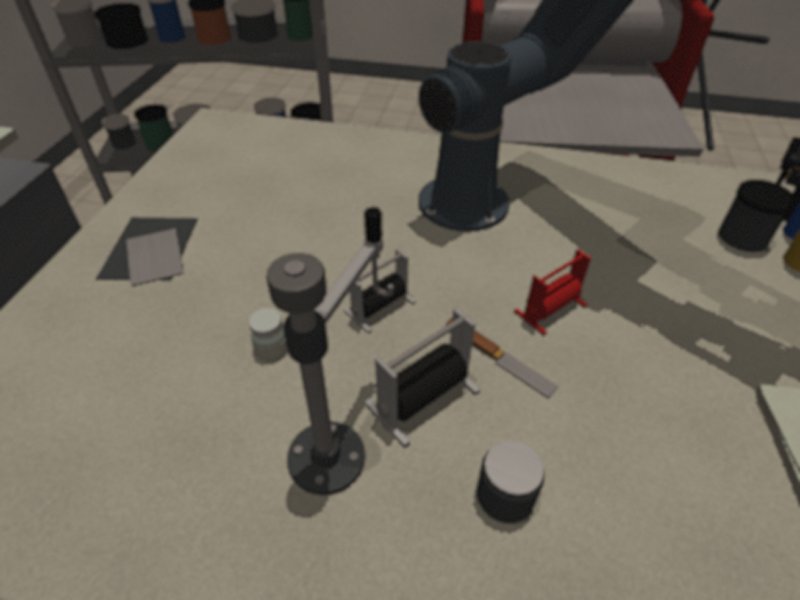

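View pics/side0.png

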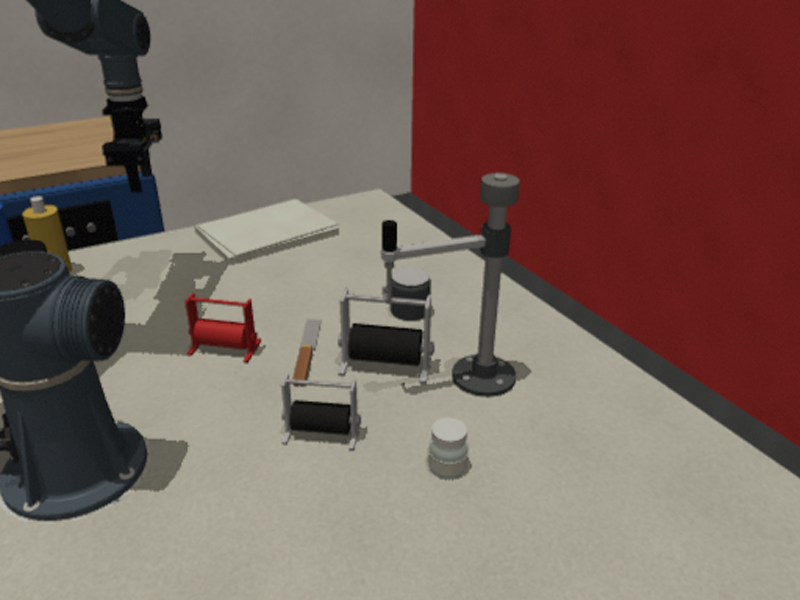

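The scene view (800×600) shows the knob at (373,224), the column cap at (296,265) and the larger grey roller's bar from about (385,362) to (458,325). The tin is at (510,480), the jar at (267,332) and the knife at (510,360). The side view shows the knob at (390,236), the cap at (500,185) and the bar from (347,295) to (430,300).

Run:
```python
from h import *
import pickle
d=pickle.load(open('d0.pkl','rb')); S,D=d['scene'],d['side']; k=512/800
def blob(c,x0,y0,x1,y1,th):
    g=c['image'][y0:y1,x0:x1].max(2); m=(g<th).astype(np.uint8)
    n,l,st,ce=cv2.connectedComponentsWithStats(m); i=1+np.argmax(st[1:,4]); return st[i]+[x0,y0,0,0,0],ce[i]+[x0,y0]
a=blob(S,225,128,255,158,45); b=blob(D,240,138,258,163,45); print(a,b)
print('knob mid(z .319)',two(S,a[1],D,b[1]), onz(S,*a[1],.309),onz(D,*b[1],.309))
P=lambda u,v:(u*k,v*k)
print('cap top',two(S,P(296,267),D,P(500,176)))
print('base',onz(S,*P(326,457),.01),onz(D,*P(484,375),.01))
for n,p,q in(('barL',(380,361),(430,299)),('barR',(462,324),(347,294))):
    print(n,two(S,P(*p),D,P(*q)),onz(S,*P(*p),.14),onz(D,*P(*q),.14))
print('tin',onz(S,*P(513,467),.085),onz(D,*P(411,280),.085))
print('jar',onz(S,*P(266,322),.075),onz(D,*P(449,430),.075))
print('knife',onz(S,*P(452,320),.01),onz(S,*P(552,388),.01))
for nm,c,(x0,y0,x1,y1) in(('s',S,(170,120,360,330)),('d',D,(190,100,350,260))):
    cv2.imwrite(f'pics/crop_{nm}.png',cv2.resize(c['image'][y0:y1,x0:x1],None,fx=2.8,fy=2.8,interpolation=cv2.INTER_CUBIC))
```

```text
(array([234, 134,  10,  22, 177]), array([238.35028249, 143.94350282])) (array([245, 141,   9,  20, 166]), array([248.96987952, 150.74096386]))
knob mid(z .319) (array([ 0.50527964, -0.07693227,  0.30779804]), np.float64(0.0016751940239037337)) [ 0.50778705 -0.07688717  0.309     ] [ 0.50400677 -0.07783319  0.309     ]
cap top (array([ 0.68186268, -0.10990711,  0.38329968]), np.float64(3.2970351886996136e-05))
base [ 0.6866032  -0.10939921  0.01      ] [ 0.67648143 -0.11950942  0.01      ]
barL (array([ 0.60323943, -0.04561134,  0.15136945]), np.float64(0.00078904411722871)) [ 0.59501399 -0.04813955  0.14      ] [ 0.61351077 -0.02891202  0.14      ]
barR (array([0.49490509, 0.05622007, 0.13767788]), np.float64(0.006732750318961459)) [0.50061293 0.05432742 0.14      ] [0.49247412 0.0573732  0.14      ]
tin [0.6840274  0.15131872 0.085     ] [0.66973281 0.13218579 0.085     ]
jar [ 0.50902816 -0.26355228  0.075     ] [ 0.49756679 -0.2744799   0.075     ]
knife [0.37722486 0.03038827 0.01      ] [0.48844491 0.21074711 0.01      ]
```

```bash
python3 -m inch '[[0,0,8,0,8.7],[3,-8,16,0,8.7],[4.5,-12,20,0,8.7],[6,-15,20,0,8.7],[7.5,-19,20,0,8.7],[9,-23,20,0,8.7],[10.5,-27,20,0,8.7],[12,-31,20,0,8.7],[13.5,-35,20,0,8.7],[15,-38,20,0,8.7]]' && python3 -m inch '[[10,-24,0,0,8.7],[10,-24,0,0,8.7],[10,-24,0,0,8.7],[10,-24,0,0,8.7],[10,-24,0,0,8.7],[10,-24,0,0,8.7],[10,-24,0,0,8.7],[10,-24,0,0,8.7],[10,-24,0,0,8.7],[10,-24,0,0,8.7]]'
python3 - <<'E'
from h import *
import pickle
c=cap('wrist','pics/w1.png'); pickle.dump(c,open('w1.pkl','wb')); print(c['xyz'],readout.read_state()['time_s'])
for p in((.506,-.077,.309),(.60,-.045,.14),(.496,.057,.14)): print(proj(c,p))
E
```

```text
time_s: 0.98
position: [0.3734, 0.2672, 0.4161]
tcp_rot: [[-0.913, 0.409, 0.001], [0.409, 0.913, 0.0], [-0.001, 0.001, -1.0]]
force: [1.0, 0.0, 0.1]
opening: 1.001
grasp_force: 0.0
time_s: 1.82
position: [0.4726, 0.0304, 0.4153]
tcp_rot: [[-0.913, 0.408, -0.001], [0.408, 0.913, 0.001], [0.001, 0.001, -1.0]]
force: [-0.5, -0.1, -0.6]
opening: 1.0
grasp_force: 0.0
[0.40277222 0.06058061 0.57896968] 1.8667
[162.97788209 270.30550742]
[245.65523251 256.90379547]
[283.19417186 162.847796  ]
```

View pics/w1.png

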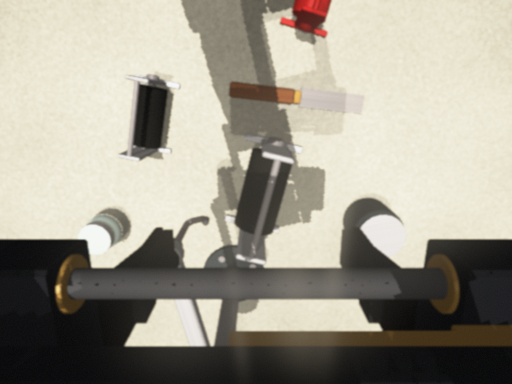

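The wrist view shows the bar as a bright line from about (277,162) to (253,240) over the dark roller, with its end plates at about (282,155) and (250,258). The tin is at (383,235), the knife at (296,97), and the small roller at (150,117), well away.

Run:
```python
from h import *
import pickle
c=pickle.load(open('w1.pkl','rb')); g=c['image'].max(2).astype(float)
pts=[]
for v in range(168,228,4):
    u0=int(round(277-(v-162)*24/78)); seg=g[v,u0-7:u0+8]; w=np.clip(seg-seg.min()-25,0,None); 
    # bright line
    pts.append((u0-7+(w*np.arange(15)).sum()/w.sum(),v)); 
print(np.round(pts,1).tolist()); 
W=np.array([onz(c,*p,.14)[:2] for p in pts]); vx,vy,x0,y0=cv2.fitLine(W.astype(np.float32),cv2.DIST_HUBER,0,.001,.001).ravel()
print('dir deg',np.degrees(np.arctan2(vy,vx)),'pt',x0,y0, 'res mm',np.round(((W-[x0,y0])@[-vy,vx])*1000,1))
for p in((280,155),(250,258)): print(onz(c,*p,.146))
C=np.array([.682,-.110]); K=np.array([.505,-.077]); print(np.linalg.norm(K-C))
n=np.array([-vy,vx]); 
# seat position at angle phi on circle
for ph in range(126,150,3):
    a=np.radians(ph); k=C+.18*np.array([np.cos(a),np.sin(a)]); s=k+.012*np.array([np.sin(a),-np.cos(a)])
    print(ph,np.round(k,4),np.round(s,4),'off',round(float((s-[x0,y0])@n)*1000,1),'along',round(float((s-[x0,y0])@[vx,vy])*1000,1))
print([round(float((onz(c,*p,.146)[:2]-[x0,y0])@[vx,vy])*1000) for p in((280,155),(250,258))])
cv2.imwrite('pics/w1c.png',cv2.resize(c['image'][130:270,190:340],None,fx=4,fy=4,interpolation=cv2.INTER_CUBIC))
```

```text
[[275.0, 168.0], [274.0, 172.0], [273.3, 176.0], [271.6, 180.0], [270.7, 184.0], [269.7, 188.0], [268.7, 192.0], [267.5, 196.0], [266.4, 200.0], [265.3, 204.0], [264.2, 208.0], [263.1, 212.0], [262.0, 216.0], [260.9, 220.0], [259.9, 224.0]]
dir deg -38.14526 pt 0.5300449 0.019276094 res mm [-0.   0.   0.6 -0.3  0.   0.1  0.2  0.   0.1 -0.  -0.  -0.  -0.  -0.
  0. ]
[0.48355871 0.05727547 0.146     ]
[ 0.60135719 -0.03866702  0.146     ]
0.18004999305748395
126 [0.5762 0.0356] [0.5859 0.0427] off 52.9 along 29.5
129 [0.5687 0.0299] [0.578  0.0374] off 43.9 along 26.5
132 [0.5616 0.0238] [0.5705 0.0318] off 34.8 along 24.1
135 [0.5547 0.0173] [0.5632 0.0258] off 25.6 along 22.1
138 [0.5482 0.0104] [0.5563 0.0194] off 16.3 along 20.6
141 [0.5421 0.0033] [0.5497 0.0126] off 6.9 along 19.6
144 [ 0.5364 -0.0042] [0.5434 0.0055] off -2.6 along 19.0
147 [ 0.531 -0.012] [ 0.5376 -0.0019] off -12.0 along 19.0
[-60, 92]
```

View pics/w1c.png

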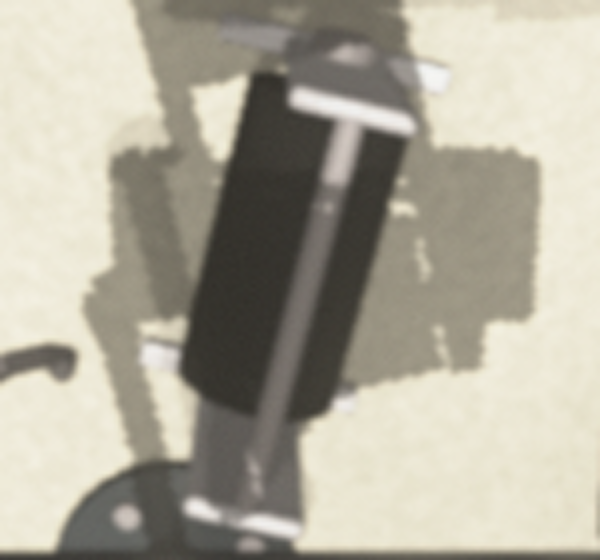

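```bash
python3 -m inch '[[3.3,-10.8,0,13,8.7],[3.3,-10.8,0,13,8.7],[3.3,-10.8,0,13,8.7],[3.3,-10.8,0,13,8.7],[3.3,-10.8,-3,13,8.7],[3.3,-10.8,-6,13,8.7],[3.3,-10.8,-6,13,8.7],[3.3,-10.8,-6,13,8.7]]'
python3 - <<'E'
from h import *
for n in('scene','side'):
    c=cap(n); x0,y0,x1,y1=(190,70,300,220) if n=='scene' else (190,80,320,230)
    cv2.imwrite(f'pics/{n}2.png',c['image'][y0:y1,x0:x1])
a=cv2.imread('pics/scene2.png');b=cv2.imread('pics/side2.png')
cv2.imwrite('pics/c2.png',cv2.resize(np.hstack([a,b]),None,fx=3.2,fy=3.2,interpolation=cv2.INTER_CUBIC))
E
```

```text
time_s: 2.53
position: [0.5054, -0.077, 0.3547]
tcp_rot: [[-0.981, 0.192, -0.004], [0.192, 0.981, 0.002], [0.004, 0.001, -1.0]]
force: [0.9, -0.0, 0.8]
opening: 0.999
grasp_force: 0.0
```

View pics/c2.png

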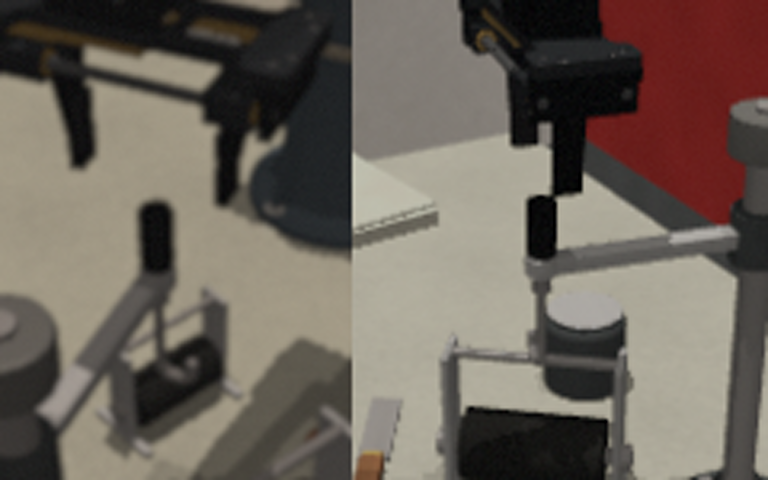

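The crop shows the open fingers straddling the knob (156,235 in the left half; 540,228 in the right), with the hook tip facing the roller. Next I descend and grip.

```bash
python3 -m inch '[[0,0,-3,0,8.7],[0,0,-5,0,8.7],[0,0,-6,0,8.7],[0,0,-6,0,8.7],[0,0,-6,0,5],[0,0,-6,0,3],[0,0,-6,0,2],[0,0,-6,0,1.5],[0,0,-6,0,1.5],[0,0,-6,0,1.5]]' && python3 -m inch '[[0,0,0,0,1.5],[0,0,0,0,1.5],[0,0,0,0,1.5],[0,0,0,0,1.5],[0,0,0,0,1.5],[0,0,0,0,1.5]]'
```

```text
time_s: 3.47
position: [0.5067, -0.0791, 0.296]
tcp_rot: [[-0.981, 0.194, 0.001], [0.194, 0.981, -0.0], [-0.001, -0.0, -1.0]]
force: [0.4, -0.2, -0.5]
opening: 0.629
grasp_force: 0.0
time_s: 3.97
position: [0.5064, -0.0788, 0.2954]
tcp_rot: [[-0.981, 0.194, -0.0], [0.194, 0.981, 0.0], [0.0, 0.0, -1.0]]
force: [-0.6, 0.0, 0.4]
opening: 0.266
grasp_force: 30.0
```

```bash
python3 -m inch '[[0,0,-0.3,0,1],[0,0,-0.8,0,1],[0,0,-1.3,0,1],[0,0,-1.8,0,1],[0,0,-2.3,0,1],[0,0,-2.8,0,1],[0,0,-2.9,0,1],[0,0,-3,0,1],[0,0,-3,0,1]]'
python3 - <<'E'
from h import *
S=readout.read_state(); print(S['position'],S['force'],S['opening'])
E
```

```text
time_s: 4.72
position: [0.5064, -0.0789, 0.2668]
tcp_rot: [[-0.981, 0.193, 0.0], [0.193, 0.981, -0.0], [-0.0, -0.0, -1.0]]
force: [-2.8, 1.4, 8.3]
opening: 0.271
grasp_force: 30.0
[ 0.50642153 -0.07888968  0.26677675] [-2.78994748  1.41362325  8.28079247] 0.27069898696769934
```

```bash
python3 -m inch '[[0,0,-0.5,0,1],[0,0,-1.2,0,1],[0,0,-1.9,0,1],[0,0,-2.6,0,1],[0,0,-3.3,0,1],[0,0,-4,0,1],[0,0,-4.7,0,1],[0,0,-5.4,0,1],[0,0,-5.8,0,1],[0,0,-5.8,0,1]]'
python3 - <<'E'
from h import *
cs=[cap(n)['image'] for n in('scene','side')]
cv2.imwrite('pics/c3.png',cv2.resize(np.hstack([cs[0][110:290,190:310],cs[1][110:290,190:320]]),None,fx=3.2,fy=3.2,interpolation=cv2.INTER_CUBIC))
S=readout.read_state(); p=S['position'];print(p,S['force'],S['opening'])
C=np.array([.682,-.110]);r=p[:2]-C;R=np.hypot(*r);a0=np.degrees(np.arctan2(r[1],r[0]));print(R,a0)
for a in np.arange(a0,140,-3.):
    k=C+R*np.array([np.cos(np.radians(a)),np.sin(np.radians(a))]);print(round(a-a0,1),np.round((k-p[:2])*100,2))
E
```

```text
time_s: 5.55
position: [0.5064, -0.0789, 0.2084]
tcp_rot: [[-0.981, 0.193, 0.0], [0.193, 0.981, -0.0], [-0.0, -0.0, -1.0]]
force: [-3.7, 1.7, 11.6]
opening: 0.269
grasp_force: 30.0
[ 0.50644105 -0.07891751  0.20887863] [-3.74591505  0.76807752 11.92931954] 0.27051162545612617
0.17828927560473495 169.95989728974294
0.0 [0. 0.]
-3.0 [0.19 0.91]
-6.0 [0.42 1.82]
-9.0 [0.7  2.71]
-12.0 [1.03 3.58]
-15.0 [1.4  4.44]
-18.0 [1.82 5.27]
-21.0 [2.28 6.09]
-24.0 [2.78 6.87]
-27.0 [3.32 7.63]
```

View pics/c3.png

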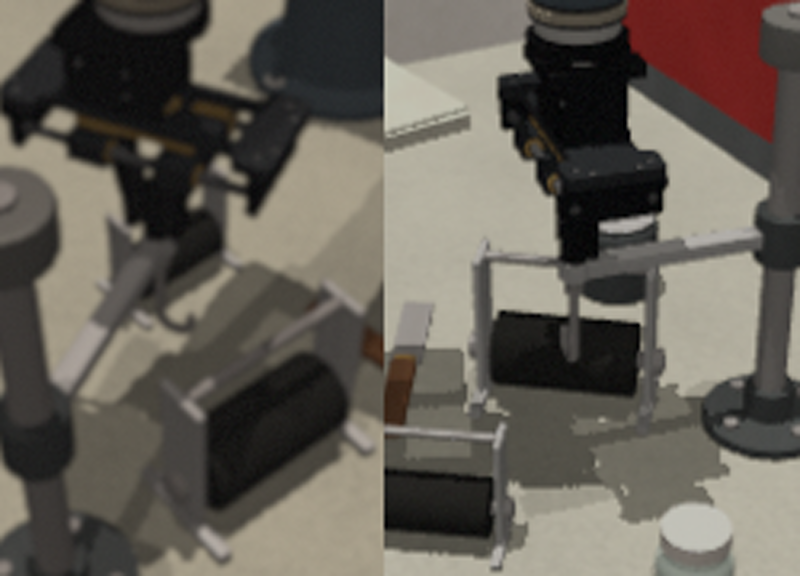

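The crops show the arm pulled down with the knob still gripped. The hook is at (175,315) in the left half, below the bar's level and beside the large roller. Now I swing it along the arc.

```bash
python3 -m inch '[[0.08,0.45,0,-1.5,1],[0.19,0.91,0,-3,1],[0.42,1.82,0,-6,1],[0.7,2.71,0,-9,1],[1.03,3.58,0,-12,1],[1.4,4.44,0,-15,1],[1.6,4.86,0,-16.5,1],[1.82,5.27,0,-18,1],[1.82,5.27,0,-18,1]]'
python3 - <<'E'
from h import *
S=readout.read_state(); p=S['position'];print(p,S['force'],S['opening'],S['moment'])
E
```

```text
time_s: 6.4
position: [0.5257, -0.0256, 0.2095]
tcp_rot: [[-0.873, 0.488, 0.003], [0.488, 0.873, -0.0], [-0.002, 0.001, -1.0]]
force: [-3.0, 0.7, 12.1]
opening: 0.265
grasp_force: 30.0
[ 0.52569226 -0.0255596   0.20946248] [-2.96861918  0.66187276 12.08454708] 0.2646308729453125 [ 0.24420666  0.49393211 -0.13742904]
```

```bash
python3 -m inch '[[0.22,0.41,-0.1,-1.5,1],[0.46,0.82,-0.1,-3,1],[0.71,1.21,-0.1,-4.5,1],[0.96,1.6,-0.1,-6,1],[1.2,1.96,-0.1,-7.5,1],[1.46,2.31,-0.1,-8.8,1],[1.46,2.31,-0.1,-8.8,1],[1.46,2.31,-0.1,-8.8,1]]'
python3 - <<'E'
from h import *
import pickle
d={n:cap(n) for n in('scene','side','wrist')};pickle.dump(d,open('d4.pkl','wb'));cs=[d[n]['image'] for n in('scene','side')]
S=readout.read_state(); p=S['position'];print(p,S['force'],S['opening'],S['moment'])
s=cv2.resize(cs[0][150:280,215:315],None,fx=4,fy=4,interpolation=cv2.INTER_CUBIC);t=cv2.resize(cs[1][150:280,205:305],None,fx=4,fy=4,interpolation=cv2.INTER_CUBIC)
cv2.imwrite('pics/c4.png',np.hstack([s,t]))
E
```

```text
time_s: 7.07
position: [0.5407, -0.0029, 0.2087]
tcp_rot: [[-0.788, 0.615, 0.004], [0.615, 0.788, -0.0], [-0.003, 0.002, -1.0]]
force: [-1.3, 2.5, 10.4]
opening: 0.271
grasp_force: 30.0
[ 0.54059161 -0.00297389  0.20864936] [-1.73199013  1.22330307 10.72273473] 0.2676932708249626 [ 0.25418333  0.3668377  -0.06969949]
```

View pics/c4.png

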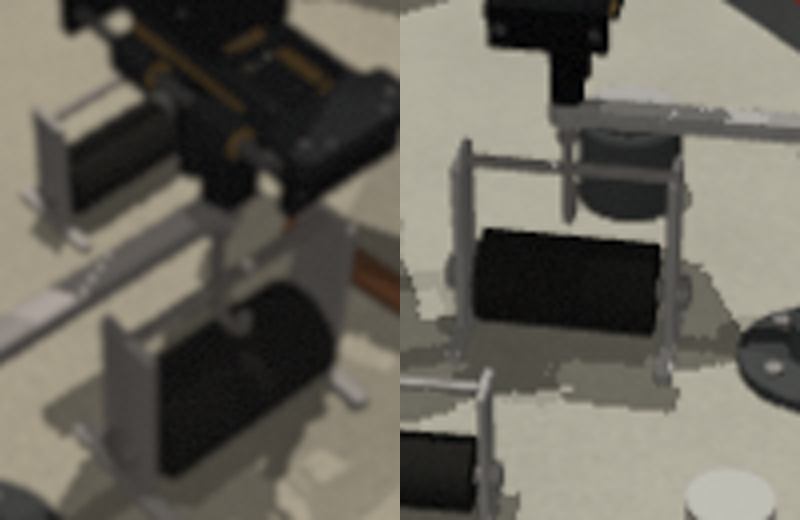

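The left crop shows the shank at (217,265) with the hook's point at (243,318), on the far side of and below the bar, which runs from (120,330) to (345,215). I'll feel for the shank touching the bar in small steps, to centre the hook.

```bash
python3 -m inch '[[0,0,0,0,1],[0,0,0,0,1],[0,0,0,0,1]]'; python3 -m inch '[[0.06,0.08,0,0,1],[0.12,0.16,0,0,1],[0.12,0.16,0,0,1],[0.12,0.16,0,0,1]]';  python3 -m inch '[[0.06,0.08,0,0,1],[0.09,0.12,0,0,1],[0.09,0.12,0,0,1],[0.09,0.12,0,0,1]]'
```

```text
time_s: 7.47
position: [0.5406, -0.003, 0.2087]
tcp_rot: [[-0.788, 0.615, 0.004], [0.615, 0.788, -0.0], [-0.003, 0.002, -1.0]]
force: [-1.6, 1.6, 12.1]
opening: 0.266
grasp_force: 30.0
time_s: 7.8
position: [0.5415, -0.0018, 0.2087]
tcp_rot: [[-0.788, 0.616, 0.003], [0.616, 0.788, -0.001], [-0.003, 0.001, -1.0]]
force: [-2.6, -0.4, 11.2]
opening: 0.269
grasp_force: 30.0
time_s: 8.13
position: [0.5421, -0.001, 0.2087]
tcp_rot: [[-0.788, 0.616, 0.002], [0.616, 0.788, -0.001], [-0.003, 0.0, -1.0]]
force: [-4.1, -0.8, 11.1]
opening: 0.266
grasp_force: 30.0
```

```bash
python3 -m inch '[[0.06,0.08,0,0,1],[0.09,0.12,0,0,1],[0.09,0.12,0,0,1],[0.09,0.12,0,0,1]]';  python3 -m inch '[[0,0,0,0,1],[0,0,0,0,1],[0,0,0,0,1]]'
```

```text
time_s: 8.47
position: [0.5423, -0.0008, 0.2086]
tcp_rot: [[-0.788, 0.616, 0.001], [0.616, 0.788, -0.003], [-0.003, -0.002, -1.0]]
force: [-5.3, -3.7, 13.1]
opening: 0.266
grasp_force: 30.0
time_s: 8.72
position: [0.5423, -0.0008, 0.2086]
tcp_rot: [[-0.788, 0.616, 0.001], [0.616, 0.788, -0.003], [-0.003, -0.002, -1.0]]
force: [-4.8, -4.7, 11.5]
opening: 0.265
grasp_force: 30.0
```

```bash
python3 -m inch '[[-0.1,-0.15,0,0,1],[-0.3,-0.4,0,0,1],[-0.3,-0.4,0,0,1],[-0.3,-0.4,0.2,0,1],[-0.3,-0.4,0.5,0,1],[-0.3,-0.4,0.8,0,1],[-0.3,-0.4,1.1,0,1],[-0.3,-0.4,1.3,0,1],[-0.3,-0.4,1.4,0,1],[-0.3,-0.4,1.4,0,1]]'; python3 -m inch '[[0,0,0.15,0,1],[0,0,0.3,0,1],[0,0,0.3,0,1],[0,0,0.3,0,1]]'; python3 -m inch '[[0,0,0.15,0,1],[0,0,0.3,0,1],[0,0,0.3,0,1],[0,0,0.3,0,1]]'
```

```text
time_s: 9.55
position: [0.5403, -0.0033, 0.2229]
tcp_rot: [[-0.788, 0.615, 0.003], [0.615, 0.788, -0.001], [-0.003, 0.001, -1.0]]
force: [-3.0, -0.2, 11.4]
opening: 0.268
grasp_force: 30.0
time_s: 9.88
position: [0.5403, -0.0033, 0.2258]
tcp_rot: [[-0.788, 0.615, 0.003], [0.615, 0.788, -0.001], [-0.003, 0.001, -1.0]]
force: [-1.5, 0.1, 11.8]
opening: 0.268
grasp_force: 30.0
time_s: 10.22
position: [0.5404, -0.0033, 0.2288]
tcp_rot: [[-0.788, 0.615, 0.003], [0.615, 0.788, -0.001], [-0.003, 0.002, -1.0]]
force: [-1.2, 0.6, 10.6]
opening: 0.266
grasp_force: 30.0
```

```bash
for i in 1 2 3; do :; done; python3 -m inch '[[0,0,0.1,0,1],[0,0,0.2,0,1],[0,0,0.2,0,1],[0,0,0.2,0,1]]' | grep -E 'pos|force'; python3 -m inch '[[0,0,0.1,0,1],[0,0,0.2,0,1],[0,0,0.2,0,1],[0,0,0.2,0,1]]' | grep -E 'pos|force'
```

```text
position: [0.5404, -0.0033, 0.2307]
force: [-2.4, 0.9, 11.6]
grasp_force: 30.0
position: [0.5403, -0.0033, 0.2327]
force: [-2.3, 1.0, 11.6]
grasp_force: 30.0
```

```bash
python3 -m inch '[[0,0,0.1,0,1],[0,0,0.15,0,1],[0,0,0.15,0,1],[0,0,0.15,0,1]]' | grep -E 'pos|force'; python3 -m inch '[[0,0,0.1,0,1],[0,0,0.15,0,1],[0,0,0.15,0,1],[0,0,0.15,0,1]]' | grep -E 'pos|force'
```

```text
position: [0.5404, -0.0033, 0.2342]
force: [-2.4, 1.2, 10.2]
grasp_force: 30.0
position: [0.5403, -0.0033, 0.2357]
force: [-1.6, 1.6, 10.9]
grasp_force: 30.0
```

```bash
python3 -m inch '[[0,0,0.1,0,1],[0,0,0.1,0,1],[0,0,0.1,0,1],[0,0,0.1,0,1]]' | grep -E 'pos|force'
```

```text
position: [0.5404, -0.0033, 0.2367]
force: [-1.9, 1.0, 10.3]
grasp_force: 30.0
```

```bash
python3 -m inch '[[0,0,0.1,0,1],[0,0,0.1,0,1],[0,0,0.1,0,1],[0,0,0.1,0,1]]' | grep -E 'pos|force'; python3 -m inch '[[0,0,0.1,0,1],[0,0,0.1,0,1],[0,0,0.1,0,1],[0,0,0.1,0,1]]' | grep -E 'pos|force'
```

```text
position: [0.5403, -0.0033, 0.2375]
force: [-1.2, 0.3, 9.5]
grasp_force: 30.0
position: [0.5403, -0.0033, 0.2377]
force: [0.1, 1.5, 7.0]
grasp_force: 30.0
```

```bash
python3 -m inch '[[0,0,0.1,0,1],[0,0,0.1,0,1],[0,0,0.1,0,1],[0,0,0.1,0,1]]' | grep -E 'pos|force'
```

```text
position: [0.5403, -0.0033, 0.2379]
force: [2.8, 1.3, 4.6]
grasp_force: 30.0
```

```bash
python3 -m inch '[[0,0,0.1,0,1],[0,0,0.15,0,1],[0,0,0.15,0,1],[0,0,0.15,0,1],[0,0,0.15,0,1]]' | grep -E 'pos|force'
python3 - <<'E'
from h import *
cs=[cap(n)['image'] for n in('scene','side')]
S=readout.read_state(); print(S['position'],S['force'],S['moment'])
cv2.imwrite('pics/c5.png',np.hstack([cv2.resize(i,None,fx=4,fy=4,interpolation=cv2.INTER_CUBIC) for i in(cs[0][150:280,215:315],cs[1][150:280,205:305])]))
E
```

```text
position: [0.5402, -0.0034, 0.2382]
force: [5.4, -0.6, -4.1]
grasp_force: 30.0
[ 0.54018132 -0.00335182  0.23819737] [ 4.85952024 -0.80470599 -3.73688391] [-0.04702942 -0.86671318 -0.05671754]
```

View pics/c5.png

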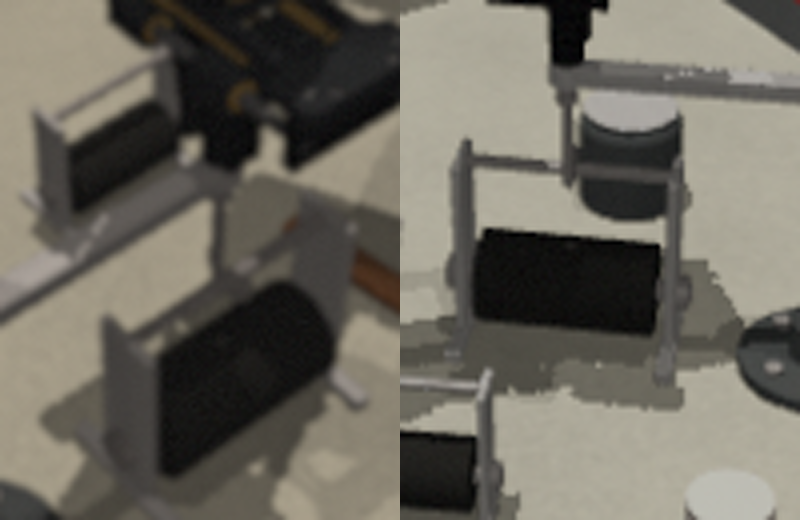

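The crops show the hook up at the bar (shank foot at (220,275) left, (568,180) right), and the roller has not moved. I'm now pulling up by about 4 N too much, so I'll relax that and then open the fingers.

```bash
python3 -m inch '[[0,0,-0.08,0,1],[0,0,-0.08,0,1],[0,0,-0.08,0,1],[0,0,-0.08,0,1]]' | grep -E 'pos|force'; python3 -m inch '[[0,0,0,0,2.4],[0,0,0,0,2.7],[0,0,0,0,3],[0,0,0,0,4],[0,0,0,0,5.5],[0,0,0,0,5.5],[0,0,0,0,5.5],[0,0,0,0,5.5],[0,0,0,0,5.5],[0,0,0,0,5.5]]'
```

```text
position: [0.5402, -0.0034, 0.2381]
force: [5.2, -0.1, -2.0]
grasp_force: 30.0
time_s: 14.57
position: [0.5392, -0.0031, 0.2382]
tcp_rot: [[-0.788, 0.615, -0.0], [0.615, 0.788, -0.0], [0.0, -0.0, -1.0]]
force: [0.3, 0.9, -0.6]
opening: 0.626
grasp_force: 0.0
```

```bash
python3 -m inch '[[0,0,1,0,5.5],[0,0,3,0,5.5],[0,0,6,0,5.5],[0,0,9,0,5.5],[0,0,12,0,5.5],[0,0,14,0,5.5],[-5,3,15,0,5.5],[-8,5,15,0,5.5],[-8,5,15,0,5.5],[-8,5,15,0,5.5]]' | grep -E 'time|pos|force'
python3 - <<'E'
from h import *
import pickle
d={n:cap(n) for n in('scene','side')};pickle.dump(d,open('d6.pkl','wb'));cs=[d[n]['image'] for n in('scene','side')]
def blob(c,x0,y0,x1,y1,th):
    g=c['image'][y0:y1,x0:x1].max(2); m=(g<th).astype(np.uint8)
    n,l,st,ce=cv2.connectedComponentsWithStats(m); i=1+np.argmax(st[1:,4]); return st[i]+[x0,y0,0,0,0],ce[i]+[x0,y0]
cv2.imwrite('pics/c6.png',np.hstack([cv2.resize(i,None,fx=4,fy=4,interpolation=cv2.INTER_CUBIC) for i in(cs[0][150:280,215:315],cs[1][130:260,205:305])]))
E
```

```text
time_s: 15.4
position: [0.4564, 0.0485, 0.3896]
force: [0.3, 0.0, -0.7]
grasp_force: 0.0
```

View pics/c6.png

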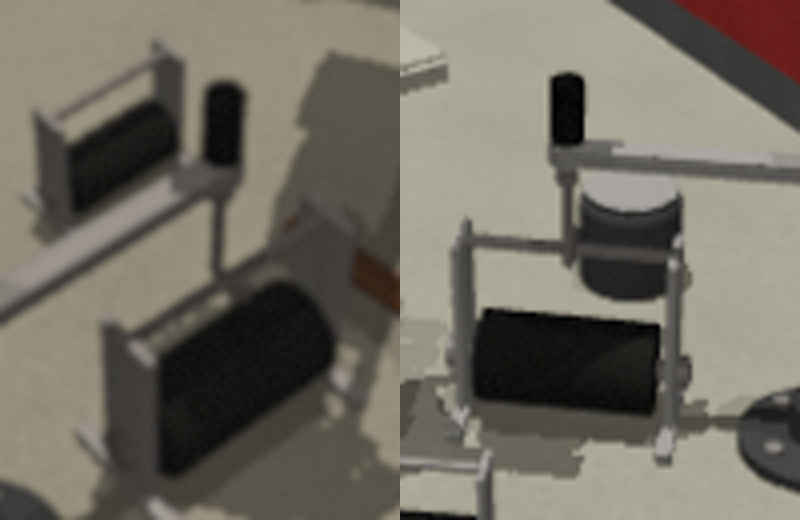

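The knob, at (222,125) left and (567,108) right, stays low with the hook under the bar. The roller stands where it was and the gripper is clear, so I'm handing in.

```bash
python3 -c "
from rig import bot; print(bot.hand_in())"
```

```text
the job is handed in; nothing more can be done
None
```

The hook now holds the large roller's bar in its bottom under the spring's pull, the gripper has let go and is clear, and I handed the job in at about 15 s; no verdict was returned.

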